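# Check and open the cream filler's wing cap, whichever way it is threaded

### The job

Take the stick thermometer from its stand, hold it upright with the lens pointing down at the middle of the filler's wing cap, about 5 cm above it and not touching it, steady for two seconds, and put it back in its stand. Then open the filler: the cap has a quarter-turn thread that may be right- or left-handed and you cannot see which, so try it both ways, unscrew it and lift it off. Finish while still holding the cap in the gripper, upright and still, about 10 cm straight above the neck; leave the spray bottle, the jug and the glove box where they stand.

Things in the scene. Friction and masses are not known exactly. Their poses are not given: they have to be found in the camera images.
- neck_top (a point): Centre of the top of the fixed filler's neck, 110 mm above the bench (z up). Cream base disc (radius 100, 32 high), steel barrel of radius 36 up to 85 mm, then the neck (radius 15) hidden inside the cap. A cream drive housing 100 x 100, 130 mm high, has its centre 130 mm to the filler's +y; a thin nozzle pipe reaches 124 mm to its -y at 60 mm height.
- cap_wing (a point): Centre of the upright flat wing, the grip of the loose steel cap (about 0.2 kg): 52 mm long (this frame's x), 14 thick (y), 42 high. Below it a round cap, radius 30, 29 high. Seated, this point is 27 mm above neck_top; it is 21 mm above the cap's round top and 50 above its lower rim. The cap turns about z; at the start the wing lies along the filler's x within 5 degrees.
- cap_top (a point): Middle of the wing's top edge, the aim: 21 mm above cap_wing. The cap turns lightly; turned about z the loosening way it is free to lift from 60 to 110 degrees (80 is a good target; it does not rise by itself); the wrong way it meets a hard stop after 10 to 22 degrees. Locked, it lifts only some 3 mm. Nothing visible tells the hand, which differs from start to start.
- thermo_body (a point): Stick thermometer (0.14 kg): white upright handle 36 mm (x) by 30 (y), 70 high; below it a black round snout, radius 9, 45 mm long, tapering to radius 6 at the lens. This point is the handle's centre, 35 mm above its underside, 80 above the lens. z points up from lens to handle. At the start it stands in the stand, handle's underside on the stand's top.
- thermo_lens (a point): The lens at the lower end of the thermometer's snout, looking along -z; 80 mm below thermo_body.
- stand_hole (a point): Mouth of the hole in the top of the thermometer stand, a fixed grey block 75 x 75 mm, 60 mm high; the hole is upright, 26 mm wide and 52 mm deep. With the thermometer home, thermo_body is 35 mm above this point and its lens 45 mm below it. Any yaw of the thermometer will do.
- spray_mid (a point): Half-way up a white spray bottle, 66 mm wide and 180 mm high; bystander, leave alone.
- jug_mid (a point): Half-way up a clear jug, 100 mm wide and 120 mm high; bystander, leave alone.
- glovebox_mid (a point): Centre of a white glove box, 120 x 230 x 75 mm (x, y, z); bystander, leave alone.

How it is judged:
On the way, in this order (a step that is already met when the one before it is completed fails the run):
1. the held thermometer points straight down at the cap's middle from 15 to 110 mm, steady for a second (horizontal distance between thermo_lens and cap_top below 0.02 m and distance between thermo_lens and cap_top between 0.015 and 0.11 m and angle between thermo_body's own z axis and vertical below 0.2 rad and linear speed of thermo below 0.03 m/s and contact force between the fingers and thermo above 0.3 N), for 1 s.
2. the thermometer is back home in its stand and let go (horizontal distance between thermo_lens and stand_hole below 0.009 m and z of thermo_body in the frame of stand_hole between 0.027 and 0.043 m and angle between thermo_body's own z axis and vertical below 0.12 rad and contact force between the fingers and thermo below 0.1 N), for 0.2 s.
At the end, for the whole second after the job is handed in: The cap is held by the fingers alone, still (under 30 mm/s), upright within 17 degrees, its wing's centre 80 to 230 mm above the neck's top and within 50 mm of the neck's axis sideways; the thermometer stands home in its stand (within 9 mm sideways, 8 mm in height, 7 degrees), let go (all of step 2 and z of cap_wing in the frame of neck_top between 0.08 and 0.23 m and horizontal distance between cap_wing and neck_top below 0.05 m and angle between cap_wing's own z axis and vertical below 0.3 rad and linear speed of cap below 0.03 m/s and contact force between the fingers and cap above 0.3 N); the arm keeps its last pose, push and grip.
It fails at once if spray moved more than 30 mm (distance of spray_mid from where it was at the start of the episode above 0.03 m).
It fails at once if jug moved more than 30 mm (distance of jug_mid from where it was at the start of the episode above 0.03 m).
It fails at once if glovebox moved more than 30 mm (distance of glovebox_mid from where it was at the start of the episode above 0.03 m).
It fails at once if the thermometer touches the cap (contact force between thermo and cap above 1 N).
It also fails if it takes over 72 s, if anything falls off the work surface, if the arm or the gripper's body presses on something with over 40 N, if the wrist force passes 120 N, or if a joint passes its speed limit or range.

### The arm

A 6-joint arm with a two-finger parallel gripper is mounted at the origin on the work surface. World frame = base frame: x ahead of the robot, y to its left, z up, the work surface at z = 0. Lengths are in m, angles in rad, forces in N, time in s.
With the tool pointing down it reaches from about 0.35 to 0.875 m from the base axis. Payload 4.2 kg.
Tool frame: the origin (TCP) lies midway between the tips of the shut fingers; the grasp point (between the pads) lies 19 mm behind it (grip_depth is the distance from the TCP to the grasp point, in m); z points along the fingers, y is the line along which they close (so a half turn about z gives the same grasp; the last joint's range is limited). The gripper opens to 87 mm and grips with 3 to 60 N. Pads are 19 mm wide; open, the fingers measure 117 mm over their backs; the gripper's body (75 mm by 190 mm) begins 51 mm behind the grasp point.
Start: joints at [-0.845, 0.385, 0.008, 0, -1.194, -0.259], TCP at [0.281, -0.558, 0.201] pointing down, gripper open.
Joint ranges: [-3.14, 3.14], [-1.21, 2.06], [-1.07, 1.41], [-3.16, 2.05], [-2.99, -0.16], [-3.1, 3.1]. Speed limits (rad/s): [2.79, 2.79, 3.14, 3.14, 3.14, 3.14].

### API

Orientations are given as a unit quaternion [w, x, y, z].
In Python, from bench import move_to, move_linear, move_joints, ungrasp, clamp, sleep, inverse_kinematics, state, snapshot, MotionError, hand_in, grip_depth gives the robot as it stands. Calls block until the motion is done:
- move_to(position, orientation): joint-space move of the TCP to a pose.
- move_linear(position, attitude=None, speed=0.15, max_force=None): straight line of the TCP; attitude=None keeps the orientation; speed is the mean speed in m/s. With max_force (N) it stops when the force on the tool has changed by that much, and returns True; else False.
- move_joints(angles): joint-space move.
- ungrasp() and clamp(): open the fingers fully, or close them until they stop; the grip force is fixed at half the most.
- sleep(seconds).
- inverse_kinematics(position, orientation): joint angles nearest the present ones, or None.
- state(): the state.
- snapshot(name): name is "scene" or "side" or "wrist"; returns a dict with "pixels" (480x640x3 uint8, red, green, blue), "camera_matrix" (3x3 intrinsics, pixels), "R" (3x3) and "t" (3): a world point X has camera coordinates R X + t. Camera axes: x right, y down, z forward; pixel columns grow to the right and rows downward; lengths in m; the calibration is good to about 2 mm. A picture is of the moment at which its call begins. There is no depth.
A pose or a line that the arm cannot do raises MotionError and nothing moves.
- hand_in(): hands the job in; it is judged then, once.
The state is a dict: "time": time; "joints": joint angles; "dq": joint speeds; "effort": joint torques, N m; "eef_pos": TCP position; "orientation": TCP orientation; "force": force on the tool from outside, world axes, zero at the start; "torque": the same for the moment, N m; "width": finger opening in m; "finger_force": force on a finger pad.
Only numpy, scipy, OpenCV 4.12 (cv2) and the standard library are available. Lean on these libraries where they do the work, as an engineer would, in place of code of your own. Each camera call takes 0.05 s, during which the arm holds its last target. There are 200 camera calls.

## Working session

There is one attempt and no reset: what is moved stays moved. The work goes in short steps, each a Python script; the robot and the scene stay as the last script left them, time stands still between calls to the robot, and variables do not carry over. Pictures are saved under pics/ and viewed, at most 10 in all, crops included, and the job is handed in when it is done.

```bash
ls; mkdir -p pics; cat > h.py <<'E'
from bench import *
import numpy as np, cv2
from scipy.spatial.transform import Rotation as Rn
def save(n,f,crop=None,sc=1):
    s=snapshot(n); np.savez(f'pics/{f}.npz',**s)
    im=s['pixels'][:,:,::-1]
    cv2.imwrite(f'pics/{f}.png',im)
    return s
def P(s): return np.array(s['camera_matrix'])@np.c_[np.array(s['R']),np.array(s['t'])]
def proj(s,X):
    p=P(s)@np.r_[X,1]; return p[:2]/p[2]
def tri(views,pix):
    A=[]
    for s,(u,v) in zip(views,pix):
        p=P(s); A+= [u*p[2]-p[0], v*p[2]-p[1]]
    A=np.array(A); x,*_=np.linalg.lstsq(A[:,:3],-A[:,3],rcond=None)
    return x
def ray(s,uv,z):
    R=np.array(s['R']);t=np.array(s['t']);c=-R.T@t
    d=R.T@np.linalg.solve(np.array(s['camera_matrix']),[uv[0],uv[1],1]); return c+d*(z-c[2])/d[2]
def down(yaw): # tool z down, tool y axis at angle yaw (world) 
    y=np.array([np.cos(yaw),np.sin(yaw),0]); z=np.array([0,0,-1.]); x=np.cross(y,z)
    q=Rn.from_matrix(np.c_[x,y,z]).as_quat(); return [q[3],q[0],q[1],q[2]]
def load(f): return dict(np.load(f'pics/{f}.npz'))
E
python3 - <<'E'
from h import *
st=state(); print({k:np.round(v,3) for k,v in st.items()},grip_depth)
print(Rn.from_quat(np.roll(st['orientation'],-1)).as_matrix().round(2))
a=save('scene','sc0');b=save('side','sd0');c=save('wrist','wr0')
for s in(a,b,c):print(np.round(-np.array(s['R']).T@s['t'],3),np.round(s['R'][2],2))
im=np.hstack([cv2.imread('pics/sc0.png')]);
E
```

```text
pics
{'time': np.float64(0.0), 'joints': array([-8.450e-01,  3.860e-01,  7.000e-03, -1.000e-03, -1.194e+00,
       -2.590e-01]), 'dq': array([-0.   , -0.   ,  0.001, -0.001, -0.001, -0.001]), 'effort': array([ 0.0000e+00, -3.9067e+01,  1.8740e+01,  4.2200e+00,  1.1000e-02,
       -0.0000e+00]), 'eef_pos': array([ 0.281, -0.558,  0.2  ]), 'orientation': array([-0.   , -0.231,  0.973,  0.001]), 'force': array([-0.344, -0.403,  0.948]), 'torque': array([-0.023,  0.004,  0.017]), 'finger_force': np.float64(0.0), 'width': np.float64(0.087)} 0.0187
[[-0.89 -0.45 -0.  ]
 [-0.45  0.89  0.  ]
 [ 0.    0.   -1.  ]]
[ 0.995 -0.392  0.961] [-0.43  0.25 -0.87]
[0.335 0.433 0.657] [ 0.29 -0.71 -0.64]
[ 0.209 -0.594  0.384] [ 0.26  0.13 -0.96]
```

View pics/sc0.png

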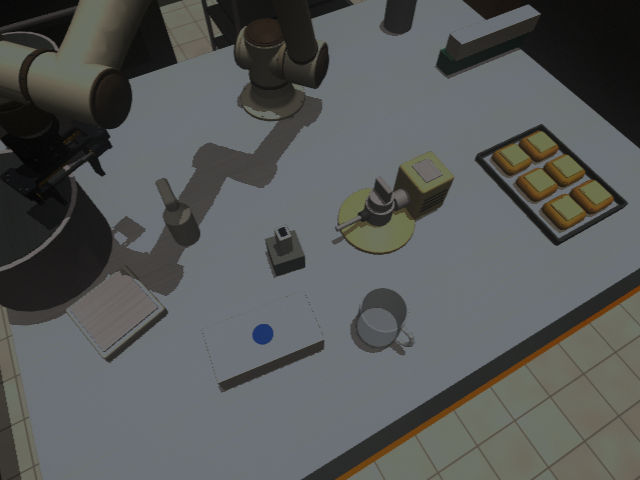

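View pics/sd0.png

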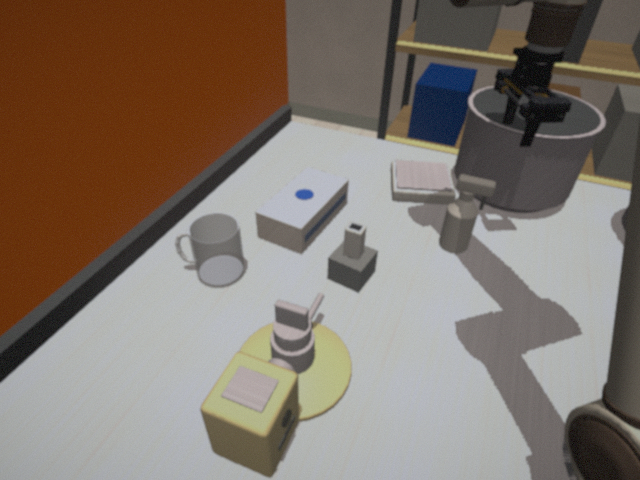

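The scene view shows the thermometer near (284,237) and the wing near (382,190). In the side view they are near (355,240) and (292,315). Next I'll enlarge both.

```bash
python3 - <<'E'
import cv2,numpy as np
a=cv2.imread('pics/sc0.png');b=cv2.imread('pics/sd0.png')
def c(i,x,y,w=80,h=60): return cv2.convertScaleAbs(cv2.resize(i[y:y+h,x:x+w],(400,300),interpolation=cv2.INTER_CUBIC),alpha=1.7)
cv2.imwrite('pics/c0.png',np.vstack([np.hstack([c(a,245,218),c(a,345,170)]),np.hstack([c(b,315,220,100,75),c(b,245,295,100,75)])]))
E
```

```text
(no output)
```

View pics/c0.png

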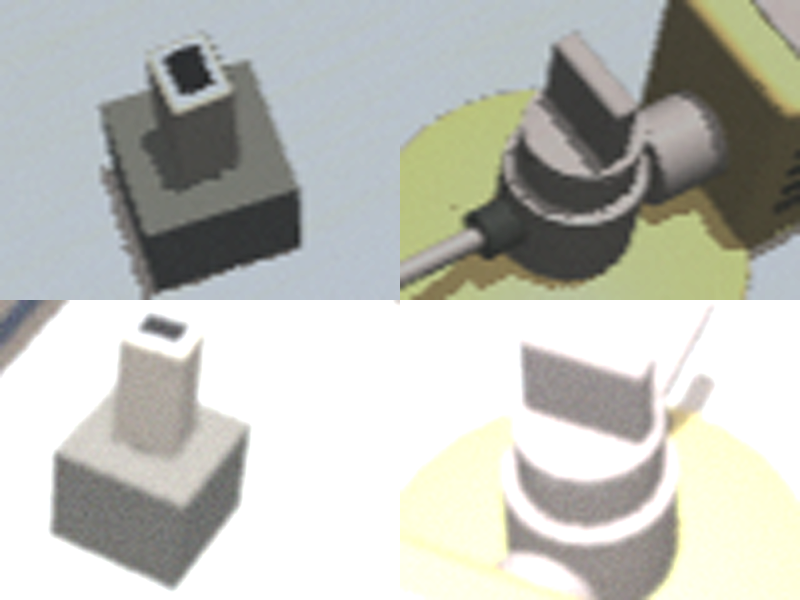

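```bash
python3 - <<'E'
from h import *
a=load('sc0');b=load('sd0')
np.set_printoptions(precision=4,suppress=True)
T=tri([a,b],[(283,232.2),(355.8,229.5)]);print('thermo top',T)
for n,p in dict(L=(265,239.4),F=(274.6,265.4),R=(305,256),T=(295,230.4)).items(): print('sc',n,ray(a,p,.06))
for n,p in dict(L=(328.3,258.8),F=(360.8,271.3),R=(377,252)).items(): print('sd',n,ray(b,p,.06))
for p in [(150,60),(208,36),(235,90),(165,110)]: print('th sc',ray(a,(245+p[0]/5,218+p[1]/5),.13))
for p in [(120,42),(193,62),(203,32),(137,15)]: print('th sd',ray(b,(315+p[0]/4,220+p[1]/4),.13))
for p in [(157,42),(180,33),(237,103),(212,118)]: print('w sc',ray(a,(345+p[0]/5,170+p[1]/5),.158))
for p in [(123,42),(243,80)]: print('w sd',ray(b,(245+p[0]/4,295+p[1]/4),.158))
E
```

```text
thermo top [ 0.5238 -0.2155  0.1245]
sc L [ 0.4863 -0.2478  0.06  ]
sc F [ 0.5595 -0.2582  0.06  ]
sc R [ 0.5717 -0.1851  0.06  ]
sc T [ 0.4985 -0.1734  0.06  ]
sd L [ 0.5646 -0.1833  0.06  ]
sd F [ 0.4931 -0.1756  0.06  ]
sd R [ 0.4811 -0.2433  0.06  ]
th sc [ 0.5147 -0.229   0.13  ]
th sc [ 0.5159 -0.2006  0.13  ]
th sc [ 0.5467 -0.2029  0.13  ]
th sc [ 0.541  -0.2346  0.13  ]
th sd [ 0.5387 -0.1988  0.13  ]
th sd [ 0.5019 -0.1987  0.13  ]
th sd [ 0.5048 -0.2225  0.13  ]
th sd [ 0.5385 -0.222   0.13  ]
w sc [0.5183 0.0334 0.158 ]
w sc [0.5191 0.0457 0.158 ]
w sc [0.5653 0.0466 0.158 ]
w sc [0.5668 0.0319 0.158 ]
w sd [0.5599 0.046  0.158 ]
w sd [0.5113 0.0447 0.158 ]
```

```bash
python3 - <<'E'
from h import *
np.set_printoptions(precision=3,suppress=True)
a=load('sc0');b=load('sd0')
print('spray',ray(a,(184,240),0),ray(b,(456,250),0), 'wing',tri([a,b],[(381,176.6),(305.75,315)]))
for yw in (-90,0,90): print(yw,inverse_kinematics([.526,-.215,.25],down(np.radians(yw))),inverse_kinematics([.539,.039,.25],down(np.radians(yw))))
print([inverse_kinematics([.539,.039,.27],down(np.radians(90+d))) is not None for d in(-110,-80,80,110)])
q=down(np.radians(88))
t0=state()['time']
move_to([.526,-.215,.26],q); save('wrist','w1'); move_linear([.55,-.16,.26]); save('wrist','w2')
move_to([.54,0.02,.3],q); save('wrist','w3'); move_linear([.54,.07,.3]); save('wrist','w4')
print(state()['time']-t0)
im=[cv2.imread(f'pics/w{i}.png') for i in(1,2,3,4)]
im=[cv2.resize(i,(400,300),interpolation=cv2.INTER_AREA) for i in im]
cv2.imwrite('pics/c1.png',np.vstack([np.hstack(im[:2]),np.hstack(im[2:])]))
E
```

```text
spray [ 0.355 -0.419  0.   ] [ 0.333 -0.392  0.   ] wing [0.515 0.045 0.156]
-90 [-0.103  0.257 -0.053  0.    -1.261  1.674] [ 0.372  0.208 -0.118  0.    -1.245  1.198]
0 [-0.103  0.257 -0.053  0.    -1.261 -3.039] [ 0.372  0.208 -0.118  0.    -1.245  2.769]
90 [-0.103  0.257 -0.053  0.    -1.261 -1.468] [ 0.372  0.208 -0.118  0.    -1.245 -1.943]
[True, True, True, True]
3.5667
```

View pics/c1.png

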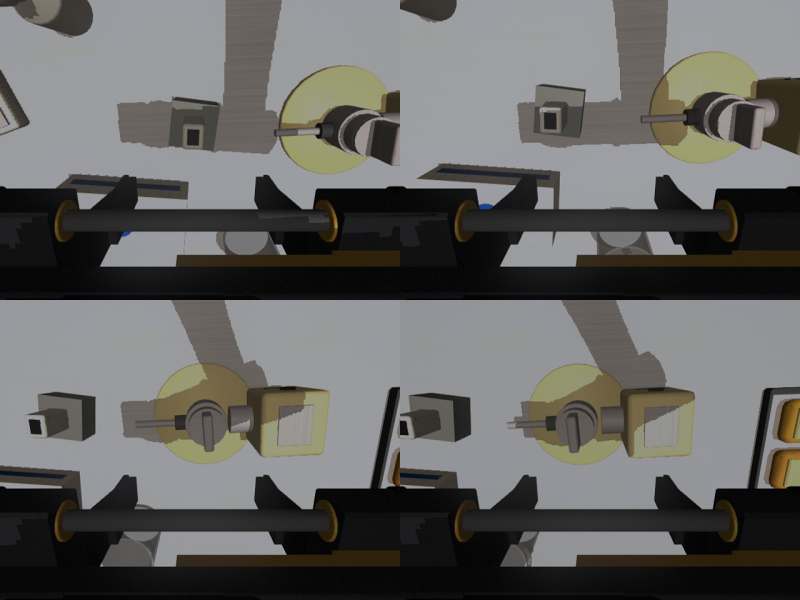

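```bash
python3 - <<'E'
import cv2,numpy as np
def c(n,x,y,w=120,h=90): return cv2.convertScaleAbs(cv2.resize(cv2.imread(f'pics/{n}.png')[y:y+h,x:x+w],(400,300),interpolation=cv2.INTER_CUBIC),alpha=1.7)
cv2.imwrite('pics/c2.png',np.vstack([np.hstack([c('w1',250,150),c('w2',190,130)]),np.hstack([c('w3',275,160),c('w4',220,160)])]))
E
```

```text
(no output)
```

View pics/c2.png

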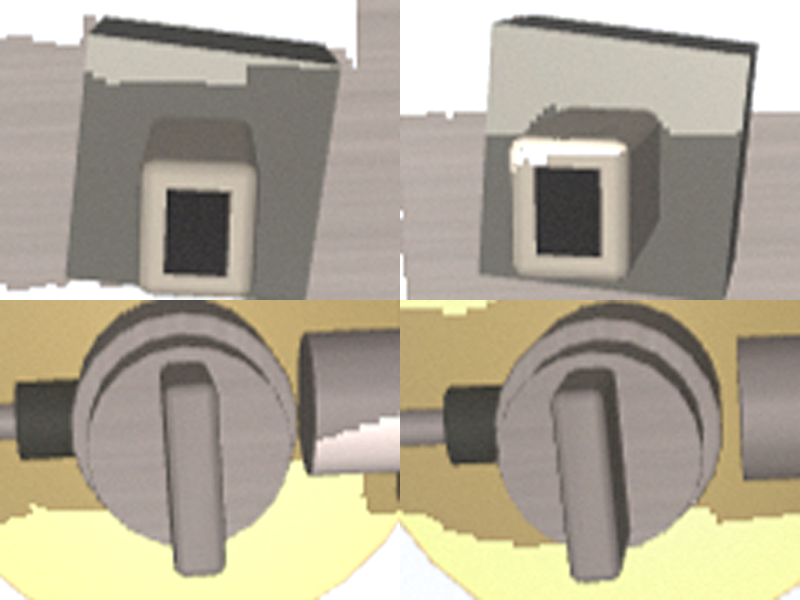

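```bash
python3 - <<'E'
from h import *
np.set_printoptions(precision=4,suppress=True)
L=load
print('thermo top',tri([L('w1'),L('w2')],[(309.4,218.4),(240.9,192.4)]),ray(L('w1'),(309.4,218.4),.13),ray(L('w2'),(240.9,192.4),.13))
print('wing top',tri([L('w3'),L('w4')],[(333.8,214.3),(277,215.2)]),ray(L('w3'),(333.8,214.3),.158),ray(L('w4'),(277,215.2),.158))
def r(n,x,y,p,z): return ray(L(n),(x+p[0]/3.3333,y+p[1]/3.3333),z)
for n,x,p,q in [('w3',275,(192,88),(200,274)),('w4',220,(184,87),(197,281))]:
    d=r(n,x,160,q,.158)-r(n,x,160,p,.158); print('wing',d,np.degrees(np.arctan2(d[1],d[0])))
c=[r('w1',250,150,p,.06) for p in[(88,38),(337,63),(67,277)]];print('stand w1',c,(c[1]+c[2])/2)
c=[r('w2',190,130,p,.06) for p in[(93,24),(352,44),(325,298),(80,272)]];print('stand w2',c,np.mean(c,0))
for n,x,y,p,q in [('w1',250,150,(141,165),(141,288)),('w2',190,130,(111,145),(116,270))]:
    d=r(n,x,y,q,.13)-r(n,x,y,p,.13); print('th',d,np.degrees(np.arctan2(d[1],d[0])))
E
```

```text
thermo top [ 0.5249 -0.2181  0.1287] [ 0.5245 -0.218   0.13  ] [ 0.5247 -0.2179  0.13  ]
wing top [0.54   0.0379 0.1512] [0.5387 0.0376 0.158 ] [0.5379 0.0386 0.158 ]
wing [0.0496 0.001  0.    ] 1.211346914734554
wing [0.0517 0.0001 0.    ] 0.10789279604132782
stand w1 [array([ 0.4838, -0.2493,  0.06  ]), array([ 0.4937, -0.1765,  0.06  ]), array([ 0.5565, -0.2605,  0.06  ])] [ 0.5251 -0.2185  0.06  ]
stand w2 [array([ 0.4831, -0.2488,  0.06  ]), array([ 0.4913, -0.1745,  0.06  ]), array([ 0.5667, -0.1865,  0.06  ]), array([ 0.5559, -0.2606,  0.06  ])] [ 0.5243 -0.2176  0.06  ]
th [ 0.0317 -0.0017  0.    ] -2.988750171611049
th [ 0.0309 -0.002   0.    ] -3.626542211051389
```

Two wrist views put the thermometer top at (0.525, -0.218, 0.129), with yaw about -3°. They put the wing top at (0.539, 0.038, ~0.155), with yaw about 1°. I'll pick up the thermometer and hover over the cap.

```bash
python3 - <<'E'
from h import *
q=down(np.radians(87))
x,y=.525,-.217
def s(): t=state(); print(round(t['time'],2),np.round(t['eef_pos'],4),np.round(t['width'],4),np.round(t['finger_force'],1),np.round(t['force'],1))
move_to([x,y,.2],q); s()
print(move_linear([x,y,.081],speed=.1,max_force=10)); s()
clamp(); s()
move_linear([x,y,.274],speed=.12); s()
move_linear([.539,.038,.274],speed=.15); s()
save('side','h_sd'); save('scene','h_sc')
a=cv2.imread('pics/h_sd.png');b=cv2.imread('pics/h_sc.png')
c=lambda i,u,v:cv2.convertScaleAbs(cv2.resize(i[v:v+150,u:u+100],(400,600),interpolation=cv2.INTER_CUBIC),alpha=1.5)
cv2.imwrite('pics/c3.png',np.hstack([c(a,250,210),c(b,330,90)]))
E
```

```text
4.88 [ 0.5256 -0.2166  0.2006] 0.0871 0.0 [ 0.6 -0.   1.2]
False
6.22 [ 0.5256 -0.2171  0.0817] 0.0871 0.0 [ 0.3 -0.   0.1]
7.19 [ 0.525  -0.2171  0.081 ] 0.0303 29.4 [-1.  -0.1  0.9]
8.95 [ 0.5246 -0.2169  0.2731] 0.0301 29.4 [ 0.1  0.3 -1.5]
10.8 [0.539  0.0374 0.274 ] 0.0298 29.4 [ 0.3  0.4 -1. ]
```

View pics/c3.png

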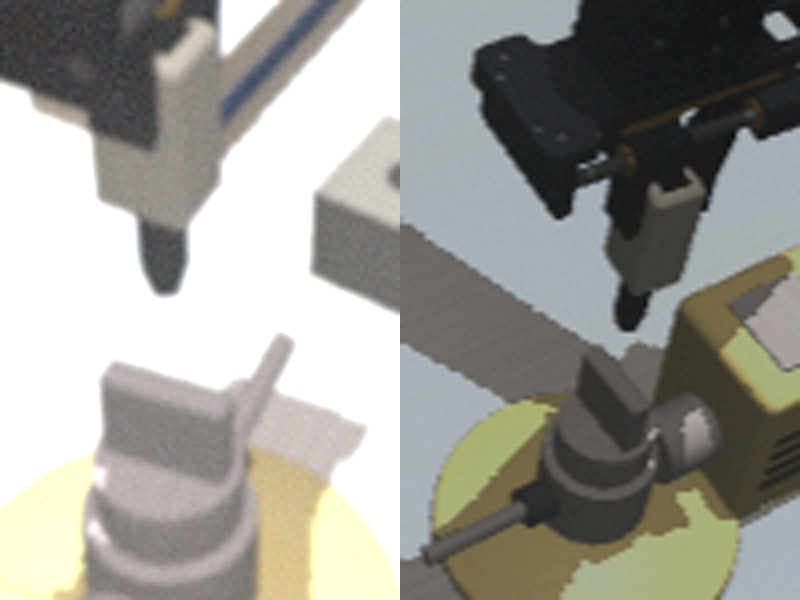

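The picture shows the thermometer upright, with the lens at crop pixel (163,293) in the side view and (627,328) in the scene view. That is above the wing and not touching it. I'll check the offset numerically, hold, and return it to the stand.

```bash
python3 - <<'E'
from h import *
a=load('h_sd');b=load('h_sc')
l=tri([a,b],[(290.75,282.5),(386.75,171.5)]); w=tri([a,b],[(250+42.5,210+98),(330+54.5,90+99)]); print('lens',l,'wing',w,l-w)
def s(): t=state(); print(round(t['time'],2),np.round(t['eef_pos'],4),np.round(t['width'],4),np.round(t['finger_force'],1),np.round(t['force'],1))
if np.hypot(*(l-w)[:2])>.012: raise SystemExit
sleep(2.3); s()
x,y=.525,-.217
move_linear([x,y,.274],speed=.15); s()
move_linear([x,y,.15],speed=.12)
print(move_linear([x,y,.0815],speed=.06,max_force=8)); s()
save('side','b_sd'); save('scene','b_sc')
a=cv2.imread('pics/b_sd.png');b=cv2.imread('pics/b_sc.png')
c=lambda i,u,v:cv2.convertScaleAbs(cv2.resize(i[v:v+150,u:u+100],(400,600),interpolation=cv2.INTER_CUBIC),alpha=1.5)
cv2.imwrite('pics/c4.png',np.hstack([c(a,310,170),c(b,235,160)]))
E
```

```text
lens [0.54001582 0.03733057 0.20616178] wing [0.54267971 0.03590003 0.14800819] [-0.00266389  0.00143054  0.05815359]
13.2 [0.539 0.038 0.274] 0.0301 29.4 [ 0.1  0.3 -1.3]
15.05 [ 0.5251 -0.2164  0.2741] 0.0302 29.4 [ 0.   0.5 -0.7]
False
17.52 [ 0.5254 -0.2171  0.0819] 0.0301 29.4 [ 1.3 -0.3 -1.1]
```

View pics/c4.png

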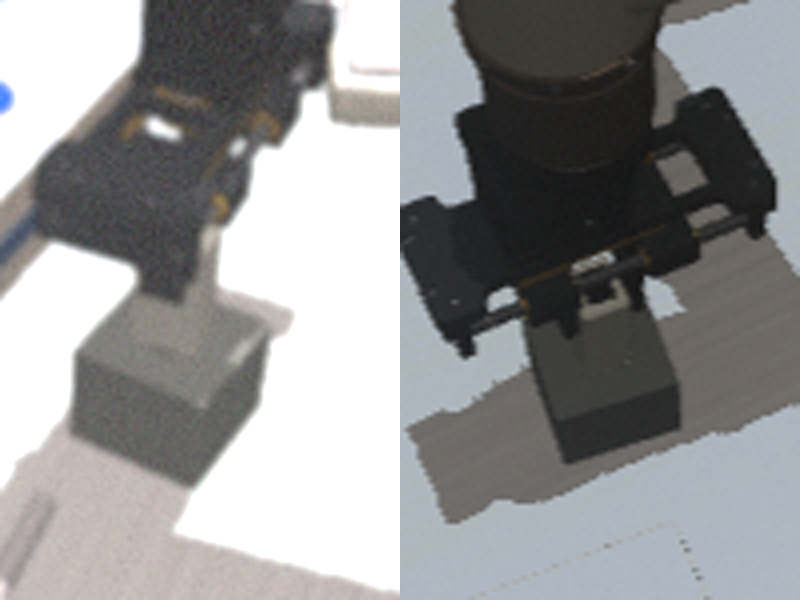

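The pictures show the handle seated on the stand's top. I'll release it and go to the cap.

```bash
cat >> h.py <<'E'
def s(): t=state(); print(round(t['time'],2),np.round(t['eef_pos'],4),'q6',round(t['joints'][5],3),'w',np.round(t['width'],4),np.round(t['finger_force'],1),np.round(t['force'],1),'T',np.round(t['torque'],2)); return t
E
python3 - <<'E'
from h import *
ungrasp(); sleep(.3); s()
move_linear([.525,-.217,.24],speed=.15); s()
move_to([.539,.0382,.24],down(np.radians(-89.3))); s()
save('wrist','t1')
a=cv2.imread('pics/t1.png'); cv2.imwrite('pics/t1v.png',cv2.convertScaleAbs(a,alpha=1.5))
print(move_linear([.539,.0382,.1235],speed=.08,max_force=8)); s()
save('side','g_sd'); save('scene','g_sc')
a=cv2.imread('pics/g_sd.png');b=cv2.imread('pics/g_sc.png'); 
c=lambda i,u,v,w=130,h=100:cv2.convertScaleAbs(cv2.resize(i[v:v+h,u:u+w],(400,300),interpolation=cv2.INTER_CUBIC),alpha=1.5)
cv2.imwrite('pics/c5.png',np.vstack([np.hstack([c(a,230,260),c(b,310,130)]),np.hstack([c(a,305,190),c(b,230,190)])]))
E
```

```text
19.07 [ 0.525  -0.217   0.0815] q6 -1.516 w 0.0871 0.0 [ 0.1 -1.2 -0.1] T [-0.02  0.02 -0.01]
20.28 [ 0.5244 -0.2168  0.2389] q6 -1.516 w 0.0868 0.0 [-0.4  0.3 -0.4] T [-0.05 -0.02  0.02]
22.61 [0.539  0.038  0.2399] q6 1.212 w 0.0871 0.0 [ 0.2 -0.1 -0.6] T [-0.11  0.08 -0.02]
False
24.27 [0.5394 0.0383 0.1241] q6 1.212 w 0.087 0.0 [ 0.9 -0.5  0.7] T [-0.07  0.07  0.  ]
```

View pics/c5.png

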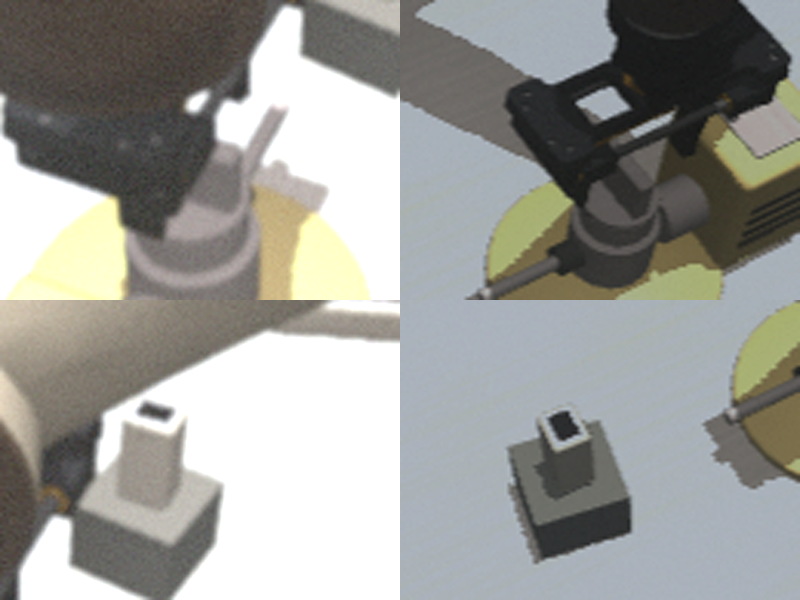

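The thermometer is home and the fingers straddle the wing. I'll clamp and try both turning directions.

```bash
python3 - <<'E'
from h import *
clamp(); t=s(); j0=np.array(t['joints']); T0=t['torque'][2]
def turn(d):
    j=j0.copy(); j[5]+=np.radians(d); move_joints(j); t=s(); return t['torque'][2]-T0
def tryway(sg):
    for d in range(5,31,5):
        if abs(turn(sg*d))>.35: print('stop at',sg*d); return False
    return True
sg=1
if not tryway(1):
    sg=-1; turn(0)
    if not tryway(-1): print('both stop'); raise SystemExit
for d in(55,80):
    T=turn(sg*d)
    if abs(T)>.8: print('torque',T); break
print('way',sg); s()
E
```

```text
25.54 [0.5389 0.0381 0.1234] q6 1.212 w 0.0137 29.8 [-0.3 -1.3 -0.1] T [-0.33  0.16 -0.04]
25.79 [0.539  0.0381 0.1234] q6 1.297 w 0.0136 29.8 [ 0.5 -0.8 -1.5] T [-0.16 -0.05 -0.09]
26.04 [0.539  0.0382 0.1234] q6 1.383 w 0.0135 29.8 [1.1 0.6 0.3] T [ 0.03 -0.1  -0.04]
26.29 [0.539  0.038  0.1234] q6 1.47 w 0.0135 29.9 [ 0.3 -1.1 -0.8] T [-0.27 -0.19 -0.18]
26.54 [0.5389 0.0379 0.1234] q6 1.556 w 0.0137 30.8 [ 1.5 -0.9  1. ] T [-0.42 -0.14 -0.61]
stop at 20
26.97 [0.5381 0.038  0.1233] q6 1.214 w 0.0135 29.8 [-2.   0.5  1.1] T [0.04 0.74 0.02]
27.22 [0.5384 0.038  0.1233] q6 1.128 w 0.014 29.8 [-1.7 -0.   1.9] T [0.13 0.85 0.03]
27.47 [0.5388 0.0381 0.1234] q6 1.041 w 0.014 29.8 [-2.5  0.9  1.6] T [0.19 0.8  0.03]
27.72 [0.539  0.0381 0.1233] q6 0.954 w 0.0137 29.8 [-1.5 -0.5  0.8] T [0.18 0.64 0.03]
27.97 [0.539  0.0381 0.1234] q6 0.867 w 0.0135 29.8 [-0.7  0.6 -0.1] T [0.22 0.46 0.07]
28.22 [0.5391 0.0381 0.1234] q6 0.78 w 0.0137 29.8 [-1.1  0.3  1. ] T [0.16 0.39 0.03]
28.47 [0.5391 0.0381 0.1234] q6 0.693 w 0.0138 29.8 [-0.4  1.   0.7] T [ 0.27  0.3  -0.03]
28.97 [0.5391 0.0381 0.1234] q6 0.256 w 0.0138 29.8 [ 0.4  1.1 -0.9] T [0.25 0.19 0.02]
29.47 [0.5391 0.038  0.1234] q6 -0.18 w 0.0139 29.8 [ 0.8  0.5 -0.6] T [ 0.28 -0.05 -0.01]
way -1
29.47 [0.5391 0.038  0.1234] q6 -0.18 w 0.0139 29.8 [ 0.8  0.5 -0.6] T [ 0.28 -0.05 -0.01]
```

```bash
python3 - <<'E'
from h import *
p=np.array([.5391,.038])
print('blocked',move_linear([*p,.133],speed=.03,max_force=9)); s()
if state()['eef_pos'][2]>.131:
    print('blocked',move_linear([*p,.2],speed=.06,max_force=12)); s()
sleep(.3)
save('side','l_sd'); save('scene','l_sc')
a=cv2.imread('pics/l_sd.png');b=cv2.imread('pics/l_sc.png'); 
c=lambda i,u,v,w=200,h=300:cv2.convertScaleAbs(cv2.resize(i[v:v+h,u:u+w],(400,600),interpolation=cv2.INTER_CUBIC),alpha=1.5)
cv2.imwrite('pics/c6.png',np.hstack([c(a,200,160),c(b,240,60)]))
E
```

```text
blocked False
29.93 [0.5389 0.0379 0.1331] q6 -0.184 w 0.0135 29.8 [ 0.3  1.  -1.6] T [-0.01  0.07 -0.03]
blocked False
31.2 [0.5388 0.0379 0.1995] q6 -0.184 w 0.0141 29.8 [-0.   0.1 -3.3] T [0.06 0.05 0.03]
```

View pics/c6.png

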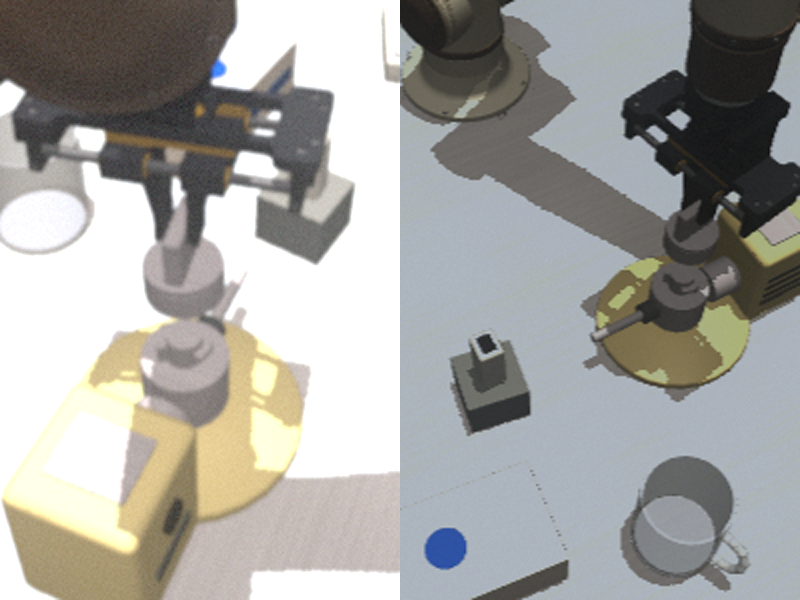

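The cap is off and held upright about 10 cm above the bare neck. The thermometer is home.

```bash
python3 -c "
from h import *
sleep(.3); s(); print(hand_in())"
```

```text
31.9 [0.5391 0.038  0.2   ] q6 -0.184 w 0.0133 29.8 [ 0.2 -0.8 -3.1] T [-0.07  0.09 -0.01]
the job is handed in; nothing more can be done
None
```

I handed the job in at about 32 s, with no verdict returned: the thermometer was held about 5 cm over the cap and put back in its stand, and the cap is unscrewed and held upright about 10 cm above the neck.

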